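Feed sample carriers round the bend to the code reader

ROBOT

A 7-joint arm with a two-finger parallel gripper is mounted at the origin on a cart in front of the work surface, level with it; the furniture and walls round the work are solid. World frame = base frame: x ahead of the robot, y to its left, z up, the work surface at z = 0. Lengths are in m, angles in degrees, forces in N, time in s.
With the tool pointing down it reaches from about 0.425 to 0.875 m from the base axis. Payload 4.7 kg.
Tool frame: the origin (TCP) lies midway between the tips of the shut fingers; the grasp point (between the pads) lies 19 mm behind it; z points along the fingers, x is the direction in which the jaws open and shut, and the axes are right-handed (so a half turn about z gives the same grasp; the last joint's range is limited). The gripper opens to 87 mm and grips with 3 to 60 N. Pads are 19 mm wide; open, the fingers measure 117 mm over their backs; the gripper's body (75 mm by 190 mm) begins 51 mm behind the grasp point.
Start: joints at [0.808, 18.392, -4.016, 83.108, 1.295, 78.541, -3.26], TCP at [0.65, -0, 0.223] pointing down, gripper open.
Joint ranges: [-163.93, 163.93], [-17.29, 119.83], [-79.2, 71.16], [3.27, 140.29], [-89.18, 269.18], [5.43, 117.66], [-154.24, 154.24]. Speed limits (degrees/s): [147.25, 147.25, 180, 180, 180, 180, 180].

INTERFACE

Orientations are given as [roll, pitch, yaw] about the fixed x, y, z axes, in that order (R = Rz(yaw) Ry(pitch) Rx(roll)).
In Python, from cell import telemetry, optics, env gives the robot as it stands.
- The arm moves only by the tool arm_command, never from a script. Its arguments are lists of equal length, an entry for each row: "translation": the shift along the tool's x, y, z in cm, a list of three; "twist": the turn about the tool's z in degrees. In form: {"translation": [[x, y, z], ...], "twist": [twist, ...]}. A call has 1 to 10 rows; each row shifts and turns the pose as measured when the row begins, along the tool's axes as they then stand; what a row does not reach is not made up. A row lasts 1/8 s, in which the tool goes at most 62.5 mm and 10.7 degrees, less where a joint would pass 70% of its speed; a pose out of reach is approached as far as the arm can. A call is refused whole if a number of a shift passes 6.25 or a number of a turn 10.7, either way. A call with a gripper value outside its range is refused whole. "grip" is the opening in per cent of the stroke, from 0 (shut) to 100 (fully open), set as the call begins (left out, the last holds). The fingers move at their own pace and stop on an object; "force" is the grip in N (left out, the last holds). Time passes only in rows, so rows that do not move let the fingers close. It gives the time, the measured TCP pose, the force and the opening at its end, in the units of the state.
- telemetry.get_obs(): the state, without advancing time (a new reading comes with each control period).
- optics.read_camera(name): name is "scene" or "side" or "wrist"; returns a dict with "img" (400x640x3 uint8, blue, green, red), "fx", "fy", "cx", "cy" (pixels), "extrinsics" (4x4, takes a point from camera to world coordinates); the wrist camera has in their place "hand_eye" (4x4, takes a point from camera to tool coordinates, whose origin is the TCP and whose axes are the tool frame's). Camera axes: x right, y up, looking along -z (the intrinsics and any distortion apply to the point x, -y, -z); pixel columns grow to the right and rows downward; lengths in m; the calibration is good to about 2 mm. A picture is of the moment at which its call begins: read the wrist's pose just before it. There is no depth.
- env.sign_off(): hands the job in, once; it reports no verdict.
The state is a dict: "time_s": time; "qpos": joint angles; "joint_velocities": joint speeds; "effort": joint torques, N m; "tool_pos": TCP position; "tool_rot": TCP orientation; "force": force on the tool from outside, world axes, zero at the start; "wrist_torque": the same for the moment, N m; "grip_width": finger opening in m.
Only numpy, scipy, OpenCV 4.12 (cv2) and the standard library are available. Lean on these libraries where they do the work, as an engineer would, in place of code of your own. Each camera call takes 0.05 s, during which the arm holds its last target. There are 200 camera calls.

TASK

Pull the drawer of the sample store out to its stop, set every sample carrier from it upright on the apron of the feed lane and slide it, without forcing it, in under the lips and round the bend. All the carriers must end up on the exit leg in one closed row against the stop below the code reader; finally shut the drawer fully and leave the beaker, pen and timer where they are.

Things in the scene. Friction and masses are not known exactly. Their poses are not given: they have to be found in the camera images.
- drawer (a joint): how far the drawer of the sample store is pulled out, m: 0 shut, 0.14 at its stop. It slides stiffly (about 2 N) and stays where it is left
- store: the sample store, a low white and grey cabinet fixed to the desk: 150 mm deep, 208 mm wide, 104 mm high; origin at the foot of the middle of its front, x runs into the cabinet, y to the left seen from the robot, z up. The drawer slides out along -x
- drawer_floor (a point): middle of the drawer's floor, 14 mm above the desk; it moves with the drawer, axes as the store's. Inside the drawer is 178 mm wide (y) and 131 mm front to back (x), its walls reach 33 mm above the desk and its blue front panel (12 mm thick) 91 mm. The carriers stand in it side by side, about 58 mm apart
- drawer_handle (a point): middle of the drawer's handle, a steel bar 10 mm thick and 110 mm long along the store's y, 70 mm above the desk, 40 mm (centre) in front of the drawer's front panel; it moves with the drawer
- lane: the feed lane, a channel bent through a right angle, fixed to the desk; origin on the desk under the crossing of its centre lines, z up. The entry leg runs along +x on y = 0, the bend (centre line radius 60 mm, centre at x = -60, y = -60 mm) turns right, the exit leg runs along -y on x = 0 to the stop at y = -178 mm. Floor 4 mm, lips' top 25 mm above the desk
- lane_apron (a point): the open apron ahead of the lane's mouth: a point on its floor (4 mm above the desk) on the centre line, 30 mm before the lips begin; flared low guides (21 mm above the desk) stand on both sides, 25 mm from the centre line at the mouth and about 39 mm at their ends 57 mm before it
- lane_mouth (a point): on the lane's floor on the centre line where the lips begin (lane x = -80 mm), axes as the lane's. The channel is 50 mm wide; lips cover its sides from 21 to 25 mm above the desk, leaving a slot 27 mm wide: a carrier's foot slides under them with 3 mm of play each side, its collar up through the slot. It enters only here and cannot be lifted out
- lane_bend_in (a point): on the lane's floor on the centre line where the bend begins
- lane_bend_out (a point): on the lane's floor on the centre line where the bend ends and the exit leg begins
- lane_stop (a point): on the lane's floor on the centre line at the face of the end stop, under the grey code reader (top 60 mm above the desk); axes as the lane's, so the exit leg lies on its +y side. The first carrier's axis is 22 mm from it, the next ones 44 mm further each
- centre_red (a point): red-capped carrier: black weighted foot disc 44 mm across and 14 mm high, white collar 20 mm across from 14 to 54 mm above its underside, red cap 16 mm across up to 72 mm; 0.12 kg, round, stands upright. This point is on its axis, half-way up (36 mm above its underside), z along the axis. May be absent (None)
- centre_yellow (a point): yellow-capped carrier: black weighted foot disc 44 mm across and 14 mm high, white collar 20 mm across from 14 to 54 mm above its underside, yellow cap 16 mm across up to 72 mm; 0.12 kg, round, stands upright. This point is on its axis, half-way up (36 mm above its underside), z along the axis. May be absent (None)
- centre_green (a point): green-capped carrier: black weighted foot disc 44 mm across and 14 mm high, white collar 20 mm across from 14 to 54 mm above its underside, green cap 16 mm across up to 72 mm; 0.12 kg, round, stands upright. This point is on its axis, half-way up (36 mm above its underside), z along the axis. May be absent (None)
- beaker: bystander: loose white plastic beaker, 66 mm across, 73 mm high, origin at its underside
- pen: bystander: loose black pen, 145 mm long along its y, lying on the desk, origin at its underside
- bench_timer: bystander: loose small white interval timer, 41x66x67 mm, origin at its underside
- carrier_red: the same red-capped carrier, its origin at the middle of its underside
- carrier_yellow: the same yellow-capped carrier, its origin at the middle of its underside
- carrier_green: the same green-capped carrier, its origin at the middle of its underside

How it is judged (in metres and radians):
On the way:
1. the drawer is pulled out to its stop (at least 134 of 140 mm) (value of joint drawer above 0.134 m), for 0.2 s.
At the end, for the whole second after the job is handed in: Drawer shut within 8 mm; each carrier present upright (0.15 rad), at rest on the exit leg's floor under the lips, axis at most 120 mm from the stop and 8 mm off the centre line; one axis within 28 mm of the stop (touching: 22), each other axis within 50 mm of another (touching: 44) (value of joint drawer below 0.008 m and y of any of centre_red, centre_yellow, centre_green in the frame of lane_stop below 0.028 m and y of centre_red in the frame of lane_stop between 0.015 and 0.12 m and x of centre_red in the frame of lane_stop between -0.008 and 0.008 m and z of each of centre_red, centre_yellow, centre_green in the frame of lane_stop below 0.041 m and angle between each of centre_red, centre_yellow, centre_green's own z axis and vertical below 0.15 rad and linear speed of each of carrier_red, carrier_yellow, carrier_green below 0.02 m/s and (y of centre_red in the frame of lane_stop below 0.028 m or horizontal distance between centre_red and centre_yellow below 0.05 m or horizontal distance between centre_red and centre_green below 0.05 m) and y of centre_yellow in the frame of lane_stop between 0.015 and 0.12 m and x of centre_yellow in the frame of lane_stop between -0.008 and 0.008 m and (y of centre_yellow in the frame of lane_stop below 0.028 m or horizontal distance between centre_yellow and centre_red below 0.05 m or horizontal distance between centre_yellow and centre_green below 0.05 m) and y of centre_green in the frame of lane_stop between 0.015 and 0.12 m and x of centre_green in the frame of lane_stop between -0.008 and 0.008 m and (y of centre_green in the frame of lane_stop below 0.028 m or horizontal distance between centre_green and centre_red below 0.05 m or horizontal distance between centre_green and centre_yellow below 0.05 m)).
It fails at once if the beaker is moved by more than 3 cm (distance of beaker from where it was at the start of the episode above 0.03 m).
It fails at once if the pen is moved by more than 3 cm (distance of pen from where it was at the start of the episode above 0.03 m).
It fails at once if the timer is moved by more than 3 cm (distance of bench_timer from where it was at the start of the episode above 0.03 m).
It fails at once if a carrier is forced against the lane with more than 40 N (contact force between any of carrier_red, carrier_yellow, carrier_green and lane above 40 N).
Of carrier_red, carrier_yellow, carrier_green only 2 to 3 are there at a start; the rules pass over those that are not, and their reading is None.
At some moment in a run one of carrier_red, carrier_yellow, carrier_green may be knocked a few centimetres aside while the robot is not near it.
It also fails if it takes over 210 s, if anything falls off the work surface, if the arm or the gripper's body presses on something with over 40 N, if the wrist force passes 120 N, or if a joint passes its speed limit or range.

## Working session

There is one attempt and no reset: what is moved stays moved. The work goes in short steps, Python scripts to look and compute and a tool call to move; the robot and the scene stay as the last step left them, time stands still between calls to the robot, and variables do not carry over. Pictures are saved under pics/ and viewed, about 12 in all and at most 16, crops included, and the job is handed in when it is done.

Besides the shell and the picture viewer there is one more tool, called after "Emit:" by a JSON object that holds its "op" and its "data", one argument or row to a line. arm_command: Moves the arm, as the interface text tells. Its arguments: {"type":"object","properties":{"translation":{"type":"array","items":{"type":"array","items":{"type":"number"}}},"twist":{"type":"array","items":{"type":"number"}},"grip":{"type":"number"},"force":{"type":"number"}},"required":["translation","twist"]}

```bash
ls; mkdir -p pics; cat > h.py <<'E'
import numpy as np, cv2
from scipy.spatial.transform import Rotation as R
from cell import telemetry, optics, env
def T():
    o=telemetry.get_obs(); M=np.eye(4); M[:3,:3]=R.from_euler('xyz',o['tool_rot'],degrees=True).as_matrix(); M[:3,3]=o['tool_pos']; return M
def cam(n):
    M=T(); c=optics.read_camera(n)
    c['E']=np.array(c['extrinsics']) if 'extrinsics' in c else M@np.array(c['hand_eye'])
    return c
def ray(c,u,v):
    d=np.array([(u-c['cx'])/c['fx'],-(v-c['cy'])/c['fy'],-1.]); return c['E'][:3,3],c['E'][:3,:3]@d
def onz(c,u,v,z):
    o,d=ray(c,u,v); return o+d*(z-o[2])/d[2]
def px(c,p):
    q=np.linalg.inv(c['E'])@np.r_[p,1]; return c['cx']-c['fx']*q[0]/q[2], c['cy']+c['fy']*q[1]/q[2]
E
python3 - <<'E'
from h import *
for n in('scene','side','wrist'):
    c=cam(n); cv2.imwrite(f'pics/{n}0.png',c['img']); print(n,c['fx'],c['cx'],c['cy'],c['E'].round(3).tolist(),[k for k in c])
print(telemetry.get_obs())
E
```

```text
pics
scene 453.82015561187654 314.9498551647475 197.24362378155328 [[0.699, 0.34, -0.63, -0.22], [-0.716, 0.334, -0.614, -0.5], [0.001, 0.879, 0.476, 0.625], [0.0, 0.0, 0.0, 1.0]] ['img', 'fx', 'fy', 'cx', 'cy', 'extrinsics', 'E']
side 426.35574342748845 322.3053974520258 198.2098071650139 [[0.97, 0.125, -0.209, 0.303], [-0.243, 0.501, -0.831, -0.652], [0.001, 0.856, 0.516, 0.59], [0.0, 0.0, 0.0, 1.0]] ['img', 'fx', 'fy', 'cx', 'cy', 'extrinsics', 'E']
wrist 344.11729010061407 315.55884902632386 198.2034012996006 [[1.0, 0.0, 0.002, 0.65], [-0.0, 0.963, 0.268, 0.073], [-0.002, -0.268, 0.963, 0.385], [0.0, 0.0, 0.0, 1.0]] ['img', 'fx', 'fy', 'cx', 'cy', 'hand_eye', 'E']
{'time_s': 0.15, 'qpos': array([ 0.80794586, 18.43001215, -4.01305731, 83.15930126,  1.29721183,
       78.53975623, -3.25849865]), 'joint_velocities': array([-0.02389363, -0.10349358,  0.05079342, -0.20728933,  0.0947754 ,
        0.01047633,  0.08603749]), 'effort': array([ 2.16972071e-04, -4.91794288e+01, -4.04079035e-01, -3.12878716e+01,
       -6.39387709e-02,  4.04033612e-02,  9.90178205e-05]), 'tool_pos': array([ 6.49586187e-01, -8.89233175e-05,  2.21700407e-01]), 'tool_rot': array([1.79992040e+02, 8.37418749e-02, 1.04648298e-03]), 'force': array([-0.71014906, -0.46525297,  0.0256037 ]), 'wrist_torque': array([-0.03172261,  0.0397574 , -0.03428901]), 'grip_width': 0.08684908825756343}
```

View pics/scene0.png

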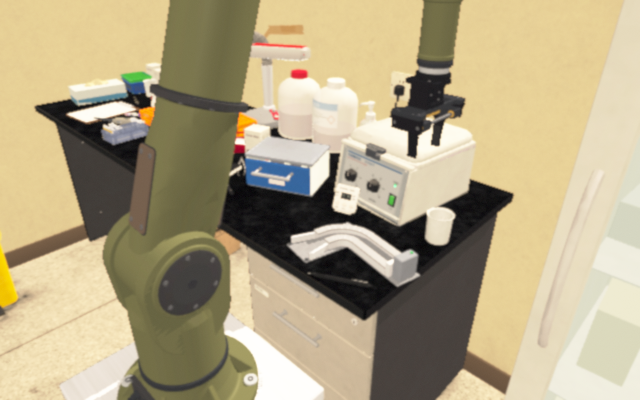

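View pics/side0.png

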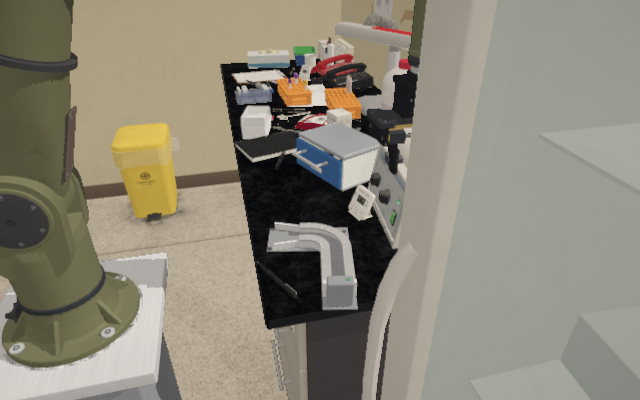

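View pics/wrist0.png

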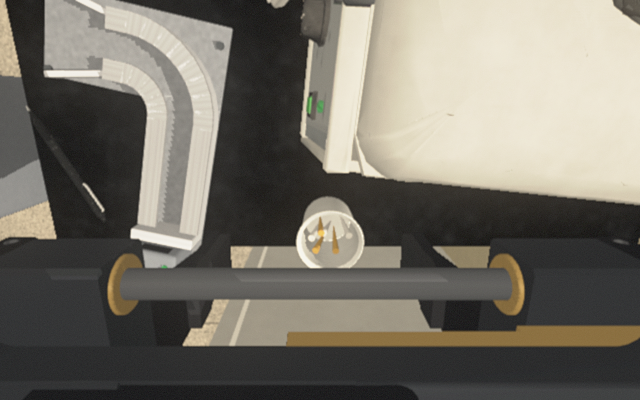

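```bash
python3 - <<'E'
from h import *
w=cam('wrist');s=cam('scene');d=cam('side')
def f(c,l,z):
    for u,v in l: print((u,v),z,onz(c,u,v,z).round(3))
print('lane wrist: slot exit mid, mouth lips'); f(w,[(187,110),(160,222),(105,17),(102,66),(105,41),(133,230),(198,240)],.025)
f(w,[(44,0),(43,72),(232,28)],.004)
print('pen');f(w,[(28,108),(103,218)],.005)
print('beaker top');f(w,[(330,240)],.073)
print('side lane');f(d,[(273,224),(271,246),(350,228),(322,305)],.004); f(d,[(328,276),(354,276)],.06)
print('store side: foot corners'); f(d,[(297,156),(343,187),(378,170)],0); f(d,[(297,134),(343,165),(380,147),(337,125)],.104)
print('store scene');f(s,[(247,184),(318,194)],0);f(s,[(247,163),(319,171),(330,146),(258,139)],.104)
print('timer');f(d,[(348,214),(365,219),(375,195)],0)
E
```

```text
lane wrist: slot exit mid, mouth lips
(187, 110) 0.025 [0.519 0.065 0.025]
(160, 222) 0.025 [ 0.477 -0.055  0.025]
(105, 17) 0.025 [0.45  0.151 0.025]
(102, 66) 0.025 [0.44  0.107 0.025]
(105, 41) 0.025 [0.446 0.13  0.025]
(133, 230) 0.025 [ 0.446 -0.064  0.025]
(198, 240) 0.025 [ 0.517 -0.076  0.025]
(44, 0) 0.004 [0.38  0.171 0.004]
(43, 72) 0.004 [0.365 0.104 0.004]
(232, 28) 0.004 [0.565 0.145 0.004]
pen
(28, 108) 0.005 [0.342 0.067 0.005]
(103, 218) 0.005 [ 0.401 -0.057  0.005]
beaker top
(330, 240) 0.073 [ 0.664 -0.056  0.073]
side lane
(273, 224) 0.004 [0.395 0.201 0.004]
(271, 246) 0.004 [0.378 0.116 0.004]
(350, 228) 0.004 [0.57  0.14  0.004]
(322, 305) 0.004 [ 0.445 -0.087  0.004]
(328, 276) 0.06 [ 0.46  -0.073  0.06 ]
(354, 276) 0.06 [ 0.506 -0.084  0.06 ]
store side: foot corners
(297, 156) 0 [0.526 0.57  0.   ]
(343, 187) 0 [0.612 0.341 0.   ]
(378, 170) 0 [0.744 0.415 0.   ]
(297, 134) 0.104 [0.516 0.501 0.104]
(343, 165) 0.104 [0.59  0.274 0.104]
(380, 147) 0.104 [0.72  0.355 0.104]
(337, 125) 0.104 [0.649 0.542 0.104]
store scene
(247, 184) 0 [0.521 0.513 0.   ]
(318, 194) 0 [0.626 0.313 0.   ]
(247, 163) 0.104 [0.479 0.448 0.104]
(319, 171) 0.104 [0.582 0.267 0.104]
(330, 146) 0.104 [0.735 0.367 0.104]
(258, 139) 0.104 [0.619 0.569 0.104]
timer
(348, 214) 0 [0.585 0.206 0.   ]
(365, 219) 0 [0.62  0.174 0.   ]
(375, 195) 0 [0.684 0.278 0.   ]
```

Emit:
{"op": "arm_command", "data": {
  "translation": [
    [-4.5,-0.5,-1.2],
    [-4.5,-0.5,-1.2],
    [-4.5,-0.5,-1.2],
    [-4,-0.5,-1.2],
    [0,0,0],
    [0,0,0]
  ],
  "twist": [0,0,0,0,0,0],
  "grip": 35
}}

```text
time_s: 1.05
tool_pos: [0.4703, 0.0204, 0.2699]
tool_rot: [180.0, 0.1, -0.0]
force: [0.5, -0.2, -0.8]
grip_width: 0.0357
```

```bash
python3 - <<'E'
from h import *
c=cam('wrist'); np.savez('lane.npz',**{k:v for k,v in c.items()}); cv2.imwrite('pics/w1.png',c['img']); print(T().round(3))
E
```

```text
[[ 1.    -0.    -0.002  0.47 ]
 [-0.    -1.    -0.     0.02 ]
 [-0.002  0.    -1.     0.27 ]
 [ 0.     0.     0.     1.   ]]
```

View pics/w1.png

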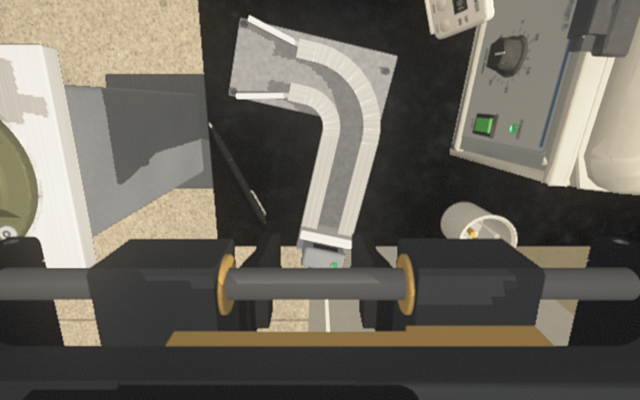

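```bash
python3 - <<'E'
import cv2,numpy as np
i=cv2.imread('pics/w1.png')[10:160,220:410]; cv2.imwrite('pics/w1c.png',cv2.resize(i,None,fx=4,fy=4,interpolation=cv2.INTER_CUBIC))
E
```

```text
(no output)
```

View pics/w1c.png

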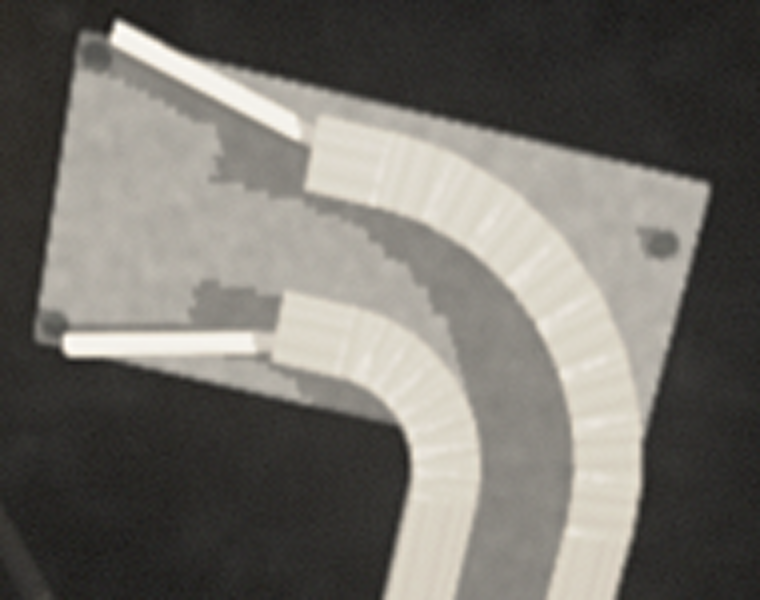

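```bash
python3 - <<'E'
from h import *
c=dict(np.load('lane.npz'))
f=lambda x,y,z:onz(c,220+x/4,10+y/4,z)[:2]
ui,li,uo,lo=[f(*p,.025) for p in((305,188),(282,293),(318,115),(272,360))]
ang=lambda d:np.degrees(np.arctan2(d[1],d[0]))
print('slot',np.linalg.norm(ui-li),'outer',np.linalg.norm(uo-lo),(ui+li)/2,(uo+lo)/2,'yaw',ang(ui-li)-90,ang(uo-lo)-90)
a,b,e=f(80,30,.004),f(710,183,.004),f(37,342,.004)
print('plate',ang(b-a),ang(a-e)-90,np.linalg.norm(b-a),np.linalg.norm(a-e))
# exit-leg slot edges by scanning rows
g=cv2.cvtColor(c['img'],cv2.COLOR_BGR2GRAY).astype(int)
L=[];Rr=[]
for v in range(135,225,15):
    print(v,[(u,g[v,u]) for u in range(0,0)], ''.join('#' if x>200 else '+' if x>150 else '.' for x in g[v,295:390]))
E
```

```text
slot 0.02842562426238894 outer 0.06579202235033614 [0.44544928 0.12781939] [0.44575851 0.12801772] yaw -14.09810160864302 -12.280402882838004
plate -12.62736694166231 -11.97066224246467 0.18505857959947403 0.08639809994770968
135 [] ...........................+################+......................+################...........
150 [] .......................+################+......................++###############+..............
165 [] ....................+################+......................+###############+..................
180 [] .................################+......................+###############+......................
195 [] .............+###############+......................+###############+..........................
210 [] ..........+###############+.....................+###############+..............................
```

```bash
cat >> h.py <<'E'
# lane frame
LY=-12.4; 
E
python3 - <<'E'
from h import *
c=dict(np.load('lane.npz'))
a=onz(c,350.5,135,.025)[:2];b=onz(c,332.3,210,.025)[:2]
d=a-b; print('exit',a,b,'yaw',np.degrees(np.arctan2(d[1],d[0]))-90)
m=np.array([.4456,.1279])
for y in(-12,-12.4,-13):
    t=np.radians(y);X=np.array([np.cos(t),np.sin(t)]);Y=np.array([-X[1],X[0]])
    O=m+.08*X; print(y,O,'exit x offsets',(a-O)@X,(b-O)@X,'y',(a-O)@Y,(b-O)@Y,'apron',m-.03*X,'stop',O-.178*Y)
E
```

```text
exit [0.51115118 0.05635444] [ 0.49093549 -0.03576756] yaw -12.377072728725892
-12 [0.52385181 0.11126706] exit x offsets -0.0010061101342511945 -0.0016268014816522803 y -0.05635325627181734 -0.15066525086790897 apron [0.41625557 0.13413735] stop [ 0.48684353 -0.06284321]
-12.4 [0.52373378 0.11072117] exit x offsets -0.0006146184089540053 -0.0005768780470495275 y -0.055800406075611986 -0.1501144355627834 apron [0.41629983 0.13434206] stop [ 0.48551089 -0.06312649]
-13 [0.52354961 0.10990392] exit x offsets -3.464135377305326e-05 0.0009907330947263317 y -0.054966039925934955 -0.1492745029061061 apron [0.4163689  0.13464853] stop [ 0.48350832 -0.06353396]
```

Emit:
{"op": "arm_command", "data": {
  "translation": [
    [-0.5,-5.5,0],
    [-0.5,-5.5,0],
    [0,-5.5,0],
    [0,-5.5,0],
    [0,-5,0],
    [0,0,0]
  ],
  "twist": [0,0,0,0,0,0]
}}

```text
time_s: 1.85
tool_pos: [0.4666, 0.2978, 0.2648]
tool_rot: [-179.9, 0.5, -0.4]
force: [-0.9, -0.9, 0.0]
grip_width: 0.0304
```

```bash
python3 - <<'E'
from h import *
c=cam('wrist'); np.savez('store.npz',**{k:v for k,v in c.items()}); cv2.imwrite('pics/w2.png',c['img']); print(T().round(3))
E
```

```text
[[ 1.    -0.011 -0.008  0.468]
 [-0.011 -1.     0.     0.295]
 [-0.008 -0.    -1.     0.265]
 [ 0.     0.     0.     1.   ]]
```

View pics/w2.png

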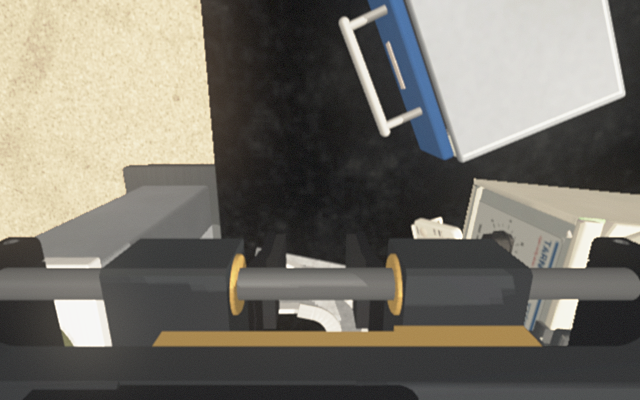

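```bash
python3 - <<'E'
from h import *
c=dict(np.load('store.npz'))
a,b=onz(c,345.5,21,.072)[:2],onz(c,385.5,132,.072)[:2]; d=a-b
print(a,b,(a+b)/2,np.linalg.norm(d),'yaw',np.degrees(np.arctan2(d[1],d[0]))-90)
p=onz(c,462,160,.104)[:2];q=onz(c,405,0,.104)[:2];d=q-p;print('cab edge',p,np.degrees(np.arctan2(d[1],d[0]))-90); r=onz(c,625,94,.104)[:2]; d=r-p; print(np.linalg.norm(d),np.degrees(np.arctan2(d[1],d[0])))
E
```

```text
[0.49454134 0.44461159] [0.53678668 0.34143191] [0.51566401 0.39302175] 0.11149311444938234 yaw 22.265899002124513
cab edge [0.60410884 0.31734602] 24.48826532850474
0.15122808501679874 22.789414236393277
```

```bash
cat >> h.py <<'E'
def yaw(): M=T(); return np.degrees(np.arctan2(M[1,0],M[0,0]))
def rows(wps,steps=False):
    """wps: (x,y,z,yaw); prints tool-frame shift (cm; axes as at start of each leg) and twist"""
    M=T(); p=M[:3,3]; y=yaw()
    for w in wps:
        t=np.radians(y); X=np.array([np.cos(t),np.sin(t),0]);Y=np.array([X[1],-X[0],0])
        d=np.array(w[:3])-p; print('shift cm',(100*np.array([d@X,d@Y,-d[2]])).round(2),'twist',round(y-w[3],1),'yaw',round(y,1)); p=np.array(w[:3]);y=w[3]
LO=np.array([.5237,.1107]); SO=np.array([.564,.413]); SY=22.8
def fr(O,a,x,y):
    t=np.radians(a); return O+np.array([x*np.cos(t)-y*np.sin(t),x*np.sin(t)+y*np.cos(t)])
lane=lambda x,y:fr(LO,LY,x,y)
store=lambda x,y:fr(SO,SY,x,y)
E
```

Emit:
{"op": "arm_command", "data": {
  "translation": [
    [0,0,0],
    [0,0,0],
    [0,0,0],
    [3,-2.4,0],
    [3,-2.4,0],
    [2.2,-2.4,5.5],
    [0,0,3],
    [0,0,0]
  ],
  "twist": [-7.8,-7.8,-7.8,0,0,0,0,0]
}}

```text
time_s: 2.9
tool_pos: [0.527, 0.3788, 0.1725]
tool_rot: [179.8, 0.7, 22.1]
force: [-1.2, 0.4, 1.0]
grip_width: 0.0304
```

```bash
python3 - <<'E'
from h import *
c=cam('wrist'); cv2.imwrite('pics/w3.png',c['img']); print(T().round(4)); rows([(.5157,.393,.055,22.8)]); print(px(c,[.5157,.393,.07]))
E
```

```text
[[ 0.9264  0.3765 -0.0086  0.5275]
 [ 0.3764 -0.9264 -0.0073  0.3794]
 [-0.0107  0.0035 -0.9999  0.174 ]
 [ 0.      0.      0.      1.    ]]
shift cm [-0.58 -1.7  11.9 ] twist -0.7 yaw 22.1
(np.float64(310.73819313005004), np.float64(174.7533213738265))
```

View pics/w3.png

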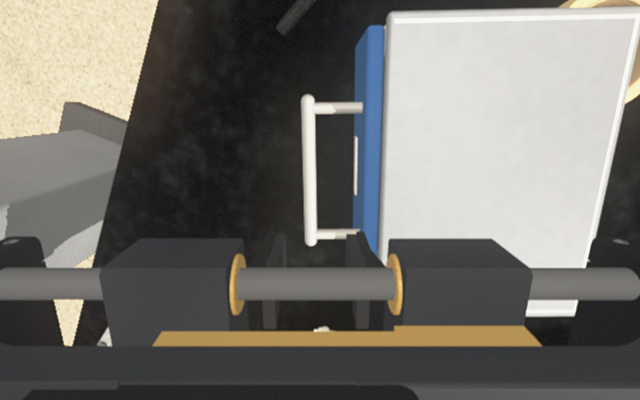

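Emit:
{"op": "arm_command", "data": {
  "translation": [
    [-0.6,-2.0,0],
    [0,0,4],
    [0,0,4],
    [0,0,3],
    [0,0,0.5],
    [0,0,0]
  ],
  "twist": [-0.7,0,0,0,0,0]
}}

```text
time_s: 3.7
tool_pos: [0.5155, 0.4044, 0.0698]
tool_rot: [-179.8, -0.5, 23.0]
force: [-0.7, -0.2, 0.2]
grip_width: 0.0302
```

```bash
python3 - <<'E'
from h import *
print(telemetry.get_obs()['force']); rows([(.5157,.393,.055,22.8)])
E
```

```text
[-0.69943065 -0.2130383   0.22589015]
shift cm [-0.42  1.06  1.48] twist 0.2 yaw 23.0
```

Emit:
{"op": "arm_command", "data": {
  "translation": [
    [-0.4,0.6,0],
    [0,0,1.4],
    [0,0,0]
  ],
  "twist": [0,0,0]
}}

```text
time_s: 4.08
tool_pos: [0.5159, 0.3984, 0.0591]
tool_rot: [-179.7, -0.8, 23.0]
force: [-0.1, 0.1, -0.0]
grip_width: 0.0304
```

Emit:
{"op": "arm_command", "data": {
  "translation": [
    [0,0,0],
    [0,0,0],
    [0,0,0],
    [0,0,0]
  ],
  "twist": [0,0,0,0],
  "grip": 0,
  "force": 30
}}

```text
time_s: 4.58
tool_pos: [0.5135, 0.3975, 0.0591]
tool_rot: [-179.8, -0.5, 23.0]
force: [1.7, 0.5, -1.2]
grip_width: 0.0091
```

Emit:
{"op": "arm_command", "data": {
  "translation": [
    [-2.5,0,0],
    [-2.5,0,0],
    [-2.5,0,0],
    [-2.5,0,0],
    [-2,0,0],
    [-1.5,0,0],
    [-1,0,0],
    [-1,0,0]
  ],
  "twist": [0,0,0,0,0,0,0,0]
}}

```text
time_s: 5.58
tool_pos: [0.3848, 0.3429, 0.0592]
tool_rot: [-179.3, -2.8, 22.8]
force: [27.6, 12.7, -28.2]
grip_width: 0.0086
```

Emit:
{"op": "arm_command", "data": {
  "translation": [
    [0,0,0],
    [0,0,0],
    [0,0,0]
  ],
  "twist": [0,0,0]
}}

```text
time_s: 5.95
tool_pos: [0.3851, 0.3429, 0.059]
tool_rot: [-179.3, -2.9, 22.8]
force: [2.1, 0.3, -1.7]
grip_width: 0.0086
```

Emit:
{"op": "arm_command", "data": {
  "translation": [
    [0,0,0],
    [0,0,0],
    [0,0,-1],
    [0,0,-5],
    [0,0,-6],
    [3,0,-6],
    [5,0,-3],
    [0,0,0]
  ],
  "twist": [0,0,0,0,0,0,0,0],
  "grip": 35
}}

```text
time_s: 6.95
tool_pos: [0.4465, 0.3675, 0.277]
tool_rot: [-179.3, -2.7, 22.9]
force: [-0.4, -0.2, -0.7]
grip_width: 0.0305
```

```bash
python3 - <<'E'
from h import *
c=cam('wrist'); np.savez('open.npz',**c); cv2.imwrite('pics/w4.png',c['img']); print(T().round(4),yaw())
E
```

```text
[[ 0.9195  0.3915  0.0359  0.4442]
 [ 0.3907 -0.9201  0.0285  0.3675]
 [ 0.0442 -0.0122 -0.9989  0.276 ]
 [ 0.      0.      0.      1.    ]] 23.020340653445725
```

View pics/w4.png

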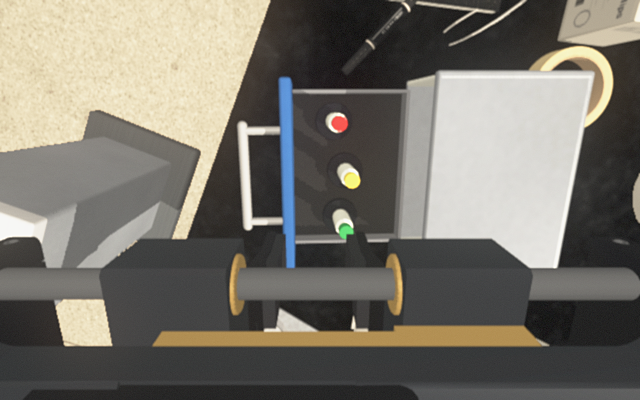

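```bash
cat >> h.py <<'E'
def rows(wps):
    M=T(); p=M[:3,3].copy(); y=yaw(); B=M[:3,:3]
    for w in wps:
        A=R.from_euler('z',y-yaw(),degrees=True).as_matrix()@B
        print('shift cm',(100*A.T@(np.array(w[:3])-p)).round(2),'twist',round(y-w[3],1)); p=np.array(w[:3]);y=w[3]
def caps(c,z):
    h=cv2.cvtColor(c['img'],cv2.COLOR_BGR2HSV); out={}
    for n,lo,hi in(('red',(0,130,110),(6,255,255)),('yellow',(24,110,120),(34,255,255)),('green',(55,120,80),(80,255,255))):
        m=cv2.inRange(h,lo,hi); k,_,st,ce=cv2.connectedComponentsWithStats(m)
        l=[(st[i,4],ce[i].round(1).tolist(),onz(c,*ce[i],z).round(4)[:2].tolist()) for i in range(1,k) if st[i,4]>25]
        out[n]=sorted(l,reverse=True)[:3]; print(n,out[n])
    return out
E
python3 - <<'E'
from h import *
c=dict(np.load('open.npz')); o=caps(c,.086)
for n in o:
    if o[n]:
        d=np.array(o[n][0][2])-SO;t=np.radians(SY);print(n,'store',(d@[np.cos(t),np.sin(t)]).round(4),(d@[-np.sin(t),np.cos(t)]).round(4))
E
```

```text
red [(np.int32(189), [339.7, 123.5], [0.4561, 0.4309])]
yellow [(np.int32(184), [351.5, 180.0], [0.4915, 0.3822])]
green [(np.int32(137), [345.1, 230.4], [0.5084, 0.3279])]
red store -0.0925 0.0583
yellow store -0.0788 -0.0003
green store -0.0842 -0.0569
```

```bash
python3 - <<'E'
from h import *
rows([(.5084,.3279,.14,22.8),(.5084,.3279,.047,22.8)])
E
```

```text
shift cm [ 3.76  6.32 13.71] twist 0.2
shift cm [-0.41  0.11  9.29] twist 0.0
```

Emit:
{"op": "arm_command", "data": {
  "translation": [
    [1,2,3],
    [1,2,4],
    [1,2,4],
    [0.8,0.3,2.5],
    [0,0,0],
    [0,0,0]
  ],
  "twist": [0,0,0,0,0,0],
  "grip": 50
}}

```text
time_s: 7.75
tool_pos: [0.5008, 0.3272, 0.1374]
tool_rot: [-179.3, -2.1, 23.4]
force: [0.4, -0.5, -0.2]
grip_width: 0.0432
```

```bash
python3 - <<'E'
from h import *
c=cam('wrist'); caps(c,.086); print(T()[:3,3]);cv2.imwrite('pics/w5.png',c['img'])
rows([(.5084,.3279,.12,22.8),(.5084,.3279,.047,22.8)])
E
```

```text
red [(np.int32(688), [312.2, 30.2], [0.4558, 0.4312])]
yellow [(np.int32(503), [334.8, 135.4], [0.4922, 0.382])]
green [(np.int32(460), [324.9, 222.5], [0.5095, 0.3275])]
[0.50082439 0.32721269 0.13746287]
shift cm [0.66 0.26 1.77] twist 0.6
shift cm [-0.27  0.09  7.29] twist 0.0
```

Consistent to 1 mm. Descend on green.

Emit:
{"op": "arm_command", "data": {
  "translation": [
    [0.8,0.2,1],
    [-0.1,0,3],
    [-0.1,0,3],
    [-0.1,0.1,1.8],
    [0,0,0.3],
    [0,0,0]
  ],
  "twist": [0,0,0,0,0,0]
}}

```text
time_s: 8.55
tool_pos: [0.5135, 0.3326, 0.0491]
tool_rot: [-179.2, -2.7, 23.5]
force: [-0.6, 0.0, 0.0]
grip_width: 0.0434
```

```bash
python3 - <<'E'
from h import *
print(T()[:3,3],telemetry.get_obs()['force']);rows([(.509,.3277,.047,22.8)])
E
```

```text
[0.51352233 0.3325754  0.04907499] [-0.61614103  0.00147285  0.03551237]
shift cm [-0.62  0.27  0.17] twist 0.7
```

Emit:
{"op": "arm_command", "data": {
  "translation": [
    [-0.6,0.2,0.1],
    [0,0,0]
  ],
  "twist": [0,0]
}}

```text
time_s: 8.8
tool_pos: [0.5096, 0.3288, 0.0495]
tool_rot: [-179.2, -2.9, 23.5]
force: [0.7, 0.3, 0.7]
grip_width: 0.0436
```

Emit:
{"op": "arm_command", "data": {
  "translation": [
    [0,0,0],
    [0,0,0],
    [0,0,0],
    [0,0,-3],
    [0,0,-4],
    [0,0,-4],
    [0,0,-2],
    [0,0,0]
  ],
  "twist": [0,0,0,0,0,0,0,0],
  "grip": 0,
  "force": 15
}}

```text
time_s: 9.8
tool_pos: [0.5032, 0.3238, 0.1818]
tool_rot: [-179.2, -2.7, 23.6]
force: [-0.1, -0.5, -0.9]
grip_width: 0.0192
```

```bash
python3 - <<'E'
from h import *
a=lane(-.105,0); print(a,T()[:3,3]); rows([(*a,.12,LY),(*a,.038,LY)])
E
```

```text
[0.42114941 0.13324721] [0.50316957 0.32379612 0.18183182]
shift cm [-15.41  14.26   5.27] twist 36.0
shift cm [-0.39  0.11  8.19] twist 0.0
```

Emit:
{"op": "arm_command", "data": {
  "translation": [
    [-3.5,3.2,0],
    [-3.8,3.6,0],
    [-3.8,3.6,0],
    [-3.8,3.6,1],
    [0,0,1],
    [0,0,1],
    [0,0,0],
    [0,0,0],
    [0,0,0]
  ],
  "twist": [0,0,0,0,9,9,9,9,0]
}}

```text
time_s: 10.92
tool_pos: [0.4133, 0.1277, 0.1276]
tool_rot: [-178.3, -0.7, -13.6]
force: [0.8, -0.3, -1.5]
grip_width: 0.0195
```

```bash
python3 - <<'E'
from h import *
a=lane(-.105,0); o=telemetry.get_obs(); print(T()[:3,3],o['tool_rot'],o['qpos'].round(1)); rows([(*a,.06,LY),(*a,.038,LY)])
E
```

```text
[0.41327887 0.12768059 0.12763449] [-178.26663417   -0.68732033  -13.58980148] [ 1.000e-01 -4.600e+00 -1.900e+01  1.198e+02 -2.900e+00  6.310e+01
 -3.110e+01]
shift cm [ 0.55 -0.52  6.79] twist -1.2
shift cm [-0.03  0.07  2.2 ] twist 0.0
```

Emit:
{"op": "arm_command", "data": {
  "translation": [
    [0.5,-0.5,2],
    [0,0,3],
    [0,0,2],
    [0,0,0.8],
    [0,0,0],
    [0,0,0]
  ],
  "twist": [-1.2,0,0,0,0,0]
}}

```text
time_s: 11.68
tool_pos: [0.4199, 0.1333, 0.0459]
tool_rot: [-178.4, -0.6, -11.5]
force: [-0.2, -0.6, -2.0]
grip_width: 0.0195
```

```bash
python3 - <<'E'
from h import *
a=lane(-.105,0); o=telemetry.get_obs(); print(T()[:3,3],o['tool_rot'],o['force']); rows([(*a,.0405,LY)])
E
```

```text
[0.41986867 0.13325563 0.0459016 ] [-178.35359672   -0.63475893  -11.48084253] [-0.18687143 -0.5657594  -1.96038939]
shift cm [ 0.12 -0.01  0.54] twist 0.9
```

Emit:
{"op": "arm_command", "data": {
  "translation": [
    [0.1,0,0.4],
    [0,0,0.2],
    [0,0,0.1]
  ],
  "twist": [0.9,0,0]
}}

```text
time_s: 12.05
tool_pos: [0.4225, 0.1341, 0.0411]
tool_rot: [-178.2, -0.8, -12.4]
force: [-5.1, -0.7, 10.0]
grip_width: 0.0195
```

Emit:
{"op": "arm_command", "data": {
  "translation": [
    [0,0,0],
    [0,0,0],
    [0,0,0.5],
    [0,0,0.3],
    [0,0,0]
  ],
  "twist": [0,0,0,0,0],
  "grip": 30,
  "force": 5
}}

```text
time_s: 12.68
tool_pos: [0.4233, 0.1342, 0.0327]
tool_rot: [-178.2, -0.9, -12.4]
force: [-0.3, -0.2, -0.4]
grip_width: 0.0261
```

```bash
cat >> h.py <<'E'
def lp():
    M=T(); t=np.radians(LY); d=M[:2,3]-LO; o=telemetry.get_obs()
    print('lane x %.1f y %.1f mm z %.1f  yaw-LY %.1f'%(1e3*(d@[np.cos(t),np.sin(t)]),1e3*(d@[-np.sin(t),np.cos(t)]),1e3*M[2,3],yaw()-LY),o['tool_rot'].round(1),'F',o['force'].round(1),'w',o['grip_width'].round(4),'t',o['time_s'])
def lrows(wps):
    rows([(*lane(x/1e3,y/1e3),z/1e3,LY+a) for x,y,z,a in wps])
E
python3 - <<'E'
from h import *
lp(); lrows([(-80,0,31,0),(-60,0,31,0)]); c=cam('wrist'); cv2.imwrite('pics/w6.png',c['img']); caps(c,.076)
E
```

```text
Traceback (most recent call last):
  File "h.py", line 44, in lp
    print('lane x %.1f y %.1f mm z %.1f  yaw-LY %.1f'%(1e3*(d@[np.cos(t),np.sin(t)]),1e3*(d@[-np.sin(t),np.cos(t)]),1e3*M[2,3],yaw()-LY),o['tool_rot'].round(1),'F',o['force'].round(1),'w',o['grip_width'].round(4),'t',o['time_s'])
                                                                                                                                                                                            ^^^^^^^^^^^^^^^^^^^^^
AttributeError: 'float' object has no attribute 'round'
```

```bash
sed -i "s/o\['grip_width'\].round(4)/round(o['grip_width'],4)/" h.py; python3 - <<'E'
from h import *
lp(); lrows([(-80,0,31,0),(-60,0,31,0)]); c=cam('wrist'); cv2.imwrite('pics/w6.png',c['img']); caps(c,.076)
E
```

```text
lane x -103.1 y 1.4 mm z 32.7  yaw-LY -0.0 [-178.2   -0.9  -12.4] F [-0.3 -0.2 -0.4] w 0.0261 t 12.675
shift cm [2.3  0.14 0.2 ] twist -0.0
shift cm [2.   0.   0.03] twist 0.0
red []
yellow [(np.int32(101), [241.6, 291.5], [0.3948, 0.1407])]
green [(np.int32(447), [315.3, 307.1], [0.4214, 0.1276])]
```

View pics/w6.png

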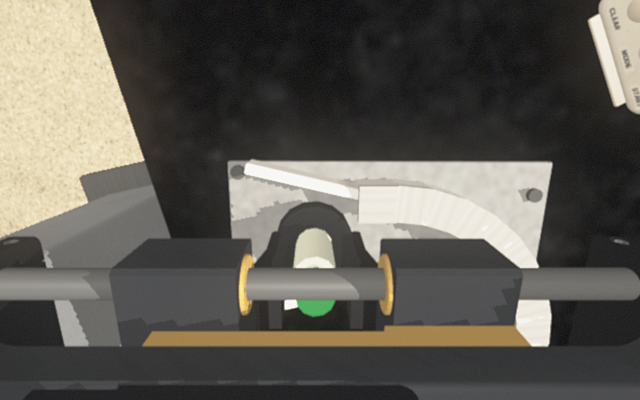

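Emit:
{"op": "arm_command", "data": {
  "translation": [
    [0.9,0.1,0.1],
    [1,0,0],
    [1,0,0],
    [1,0,0],
    [0,0,0]
  ],
  "twist": [0,0,0,0,0]
}}

```text
time_s: 13.35
tool_pos: [0.4647, 0.1239, 0.0323]
tool_rot: [-178.2, -0.9, -12.5]
force: [-0.1, -0.4, -0.5]
grip_width: 0.0259
```

```bash
python3 - <<'E'
from h import *
lp()
E
```

```text
lane x -60.5 y 0.2 mm z 32.3  yaw-LY -0.1 [-178.2   -0.9  -12.5] F [-0.1 -0.4 -0.5] w 0.0259 t 13.35
```

Emit:
{"op": "arm_command", "data": {
  "translation": [
    [0.78,0.05,0],
    [0.78,0.05,0],
    [0.78,0.05,0],
    [0.78,0.05,0],
    [0.78,0.05,0],
    [0.78,0.05,0],
    [0,0,0]
  ],
  "twist": [7.5,7.5,7.5,7.5,7.5,7.5,0]
}}

```text
time_s: 14.22
tool_pos: [0.5013, 0.0988, 0.0323]
tool_rot: [-178.2, 0.9, -58.7]
force: [0.1, 0.1, -0.3]
grip_width: 0.0261
```

```bash
cat >> h.py <<'E'
def arc():
    M=T(); t=np.radians(LY); d=M[:2,3]-LO; x=d@[np.cos(t),np.sin(t)]+.06; y=d@[-np.sin(t),np.cos(t)]+.06
    print('arc angle %.1f radius %.1f'%(np.degrees(np.arctan2(x,y)),1e3*np.hypot(x,y)))
E
python3 - <<'E'
from h import *
lp();arc()
E
```

```text
lane x -19.3 y -16.4 mm z 32.3  yaw-LY -46.3 [-178.2    0.9  -58.7] F [ 0.1  0.1 -0.3] w 0.0261 t 14.225
arc angle 43.0 radius 59.6
```

Emit:
{"op": "arm_command", "data": {
  "translation": [
    [0.82,0,0],
    [0.82,0.05,0],
    [0.82,0.05,0],
    [0.82,0.05,0],
    [0.82,0.05,0],
    [0.82,0.05,0],
    [0,0,0]
  ],
  "twist": [7,7.3,7.3,7.3,7.3,7.3,0]
}}

```text
time_s: 15.1
tool_pos: [0.5069, 0.0555, 0.0306]
tool_rot: [-179.6, 2.0, -102.2]
force: [-0.2, -0.8, -0.3]
grip_width: 0.0256
```

```bash
python3 - <<'E'
from h import *
lp();arc(); lrows([(0,-145,32,-90)])
E
```

```text
lane x -4.5 y -57.6 mm z 30.6  yaw-LY -89.8 [-179.6    2.  -102.2] F [-0.2 -0.8 -0.3] w 0.0256 t 15.1
arc angle 87.5 radius 55.6
shift cm [ 8.74 -0.42 -0.44] twist 0.2
```

Emit:
{"op": "arm_command", "data": {
  "translation": [
    [1.2,-0.2,-0.1],
    [1.2,-0.2,0],
    [1.2,0,0],
    [1.2,0,0],
    [1.2,0,0],
    [1.2,0,0],
    [0.8,0,0],
    [0,0,0]
  ],
  "twist": [0,0,0,0,0,0,0,0]
}}

```text
time_s: 16.1
tool_pos: [0.493, -0.0288, 0.0287]
tool_rot: [-179.6, 2.0, -101.8]
force: [-0.0, 1.0, 0.9]
grip_width: 0.0264
```

```bash
python3 - <<'E'
from h import *
lp()
c=cam('wrist'); cv2.imwrite('pics/w7.png',c['img']); caps(c,.076)
E
```

```text
lane x -0.1 y -142.9 mm z 28.7  yaw-LY -89.4 [-179.6    2.  -101.8] F [-0.   1.   0.9] w 0.0264 t 16.1
red []
yellow [(np.int32(37), [390.2, 291.7], [0.4913, -0.0593])]
green [(np.int32(485), [305.4, 307.4], [0.4906, -0.0264])]
```

View pics/w7.png

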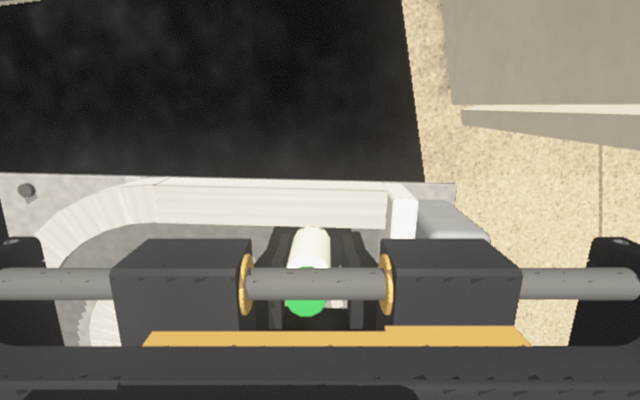

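Emit:
{"op": "arm_command", "data": {
  "translation": [
    [0,0,-3],
    [0,0,-6],
    [0,0,-6],
    [-5,1,0],
    [-5.5,1,0],
    [-5.5,1,0],
    [-5.5,1,0],
    [-5.5,1,0],
    [-5.5,1,0],
    [-5,1,0]
  ],
  "twist": [0,0,0,0,0,0,0,0,0,0],
  "grip": 50
}}

```text
time_s: 17.4
tool_pos: [0.5022, 0.3574, 0.1986]
tool_rot: [-179.1, 2.1, -102.0]
force: [0.2, 0.5, -0.5]
grip_width: 0.0437
```

Emit:
{"op": "arm_command", "data": {
  "translation": [
    [0,0,0],
    [0,0,0],
    [0,0,0],
    [0,0,0],
    [0,0,0],
    [0,0,0],
    [0,0,0],
    [0,0,0],
    [0,0,0],
    [0,0,0]
  ],
  "twist": [-10.5,-10.5,-10.5,-10.5,-10.5,-10.5,-10.5,-10.5,-10.5,-10.5]
}}

```text
time_s: 18.65
tool_pos: [0.4974, 0.3695, 0.1974]
tool_rot: [-178.0, -1.5, 5.5]
force: [-0.8, 0.6, -0.4]
grip_width: 0.0435
```

```bash
python3 - <<'E'
from h import *
print(T()[:3,3],telemetry.get_obs()['tool_rot'])
c=cam('wrist'); caps(c,.086); rows([(.492,.382,.13,22.8)])
E
```

```text
[0.49742918 0.36952087 0.19739242] [-178.00202979   -1.45343897    5.5031581 ]
red [(np.int32(318), [264.8, 118.2], [0.4547, 0.4306])]
yellow [(np.int32(293), [306.8, 182.8], [0.492, 0.3823])]
green []
shift cm [-0.57 -1.06  6.76] twist -17.0
```

Emit:
{"op": "arm_command", "data": {
  "translation": [
    [0,0,2],
    [0,0,2],
    [-0.6,-1.1,2],
    [0,0,2],
    [0,0,0],
    [0,0,0]
  ],
  "twist": [-8.5,-8.5,0,0,0,0]
}}

```text
time_s: 19.45
tool_pos: [0.4907, 0.3816, 0.1159]
tool_rot: [-178.5, -2.2, 22.7]
force: [-0.7, -0.6, 0.1]
grip_width: 0.0431
```

```bash
python3 - <<'E'
from h import *
print(T()[:3,3],telemetry.get_obs()['tool_rot'])
rows([(.492,.382,.0495,22.8)])
E
```

```text
[0.49070806 0.38155798 0.11589116] [-178.5126903    -2.15584938   22.73367448]
shift cm [-0.11  0.18  6.64] twist -0.1
```

Emit:
{"op": "arm_command", "data": {
  "translation": [
    [-0.1,0.2,2],
    [0,0,2],
    [0,0,2],
    [0,0,0.6],
    [0,0,0],
    [0,0,0]
  ],
  "twist": [0,0,0,0,0,0]
}}

```text
time_s: 20.2
tool_pos: [0.4933, 0.3814, 0.0456]
tool_rot: [-178.5, -2.2, 22.6]
force: [0.7, -0.7, 0.0]
grip_width: 0.0434
```

Emit:
{"op": "arm_command", "data": {
  "translation": [
    [0,0,0],
    [0,0,0],
    [0,0,0],
    [0,0,-3],
    [0,0,-4],
    [0,0,-4],
    [0,0,-2],
    [0,0,0]
  ],
  "twist": [0,0,0,0,0,0,0,0],
  "grip": 0,
  "force": 15
}}

```text
time_s: 21.2
tool_pos: [0.4895, 0.3759, 0.1796]
tool_rot: [-178.6, -2.2, 22.6]
force: [0.3, 0.1, -0.8]
grip_width: 0.0192
```

```bash
python3 - <<'E'
from h import *
lp(); print(telemetry.get_obs()['qpos'].round(0)); lrows([(-105,0,120,0)])
E
```

```text
lane x -90.4 y 251.7 mm z 179.6  yaw-LY 35.0 [-178.6   -2.2   22.6] F [ 0.3  0.1 -0.8] w 0.0192 t 21.2
[ -9.  17. -36.  93.  10.  71. -25.]
shift cm [-15.86  19.9    4.86] twist 35.0
```

Emit:
{"op": "arm_command", "data": {
  "translation": [
    [-3.1,4,0],
    [-3.2,4,0],
    [-3.2,4,0],
    [-3.2,4,0],
    [-3.1,3.9,0],
    [0,0,1],
    [0,0,1],
    [0,0,1],
    [0,0,1],
    [0,0,0]
  ],
  "twist": [0,0,0,0,0,9,9,9,8,0]
}}

```text
time_s: 22.45
tool_pos: [0.4107, 0.1213, 0.1133]
tool_rot: [-178.0, 0.0, -13.5]
force: [0.5, -0.0, -1.1]
grip_width: 0.0195
```

```bash
python3 - <<'E'
from h import *
lp(); lrows([(-105,0,50,0)])
E
```

```text
lane x -112.7 y -13.9 mm z 113.3  yaw-LY -1.1 [-178.     0.   -13.5] F [ 0.5 -0.  -1.1] w 0.0195 t 22.45
shift cm [ 0.74 -1.18  6.37] twist -1.1
```

Emit:
{"op": "arm_command", "data": {
  "translation": [
    [0.7,-1.2,2],
    [0,0,2],
    [0,0,2],
    [0,0,0.5],
    [0,0,0],
    [0,0,0]
  ],
  "twist": [-1,0,0,0,0,0]
}}

```text
time_s: 23.2
tool_pos: [0.4214, 0.1337, 0.0474]
tool_rot: [-178.0, -0.1, -11.8]
force: [-0.0, 0.5, -1.0]
grip_width: 0.019
```

```bash
python3 - <<'E'
from h import *
lp(); lrows([(-105,0,37,0)])
E
```

```text
lane x -104.9 y 0.4 mm z 47.4  yaw-LY 0.6 [-1.78e+02 -1.00e-01 -1.18e+01] F [-0.   0.5 -1. ] w 0.019 t 23.2
shift cm [-0.01  0.08  1.04] twist 0.6
```

Emit:
{"op": "arm_command", "data": {
  "translation": [
    [0,0.1,0.6],
    [0,0,0.5],
    [0,0,0.1]
  ],
  "twist": [0.6,0,0]
}}

```text
time_s: 23.58
tool_pos: [0.4228, 0.1337, 0.0373]
tool_rot: [-177.9, -0.2, -12.4]
force: [-6.1, -1.0, 13.2]
grip_width: 0.0196
```

Emit:
{"op": "arm_command", "data": {
  "translation": [
    [0,0,0],
    [0,0,0],
    [0,0,0.3],
    [0,0,0.1],
    [0,0,0]
  ],
  "twist": [0,0,0,0,0],
  "grip": 30,
  "force": 5
}}

```text
time_s: 24.2
tool_pos: [0.4234, 0.1339, 0.0329]
tool_rot: [-177.9, -0.3, -12.4]
force: [0.8, -0.6, 0.4]
grip_width: 0.0263
```

```bash
python3 - <<'E'
from h import *
lp(); lrows([(-60,0,32,0)]); c=cam('wrist'); caps(c,.076)
E
```

```text
lane x -103.0 y 1.2 mm z 32.9  yaw-LY 0.0 [-177.9   -0.3  -12.4] F [ 0.8 -0.6  0.4] w 0.0263 t 24.2
shift cm [4.3  0.12 0.11] twist 0.0
red []
yellow [(np.int32(187), [314.1, 303.4], [0.4217, 0.1286]), (np.int32(98), [241.6, 292.1], [0.3949, 0.1396])]
green []
```

Emit:
{"op": "arm_command", "data": {
  "translation": [
    [0.9,0.1,0.1],
    [1,0,0],
    [1,0,0],
    [1,0,0],
    [0,0,0]
  ],
  "twist": [0,0,0,0,0]
}}

```text
time_s: 24.88
tool_pos: [0.4645, 0.1237, 0.0319]
tool_rot: [-177.9, -0.2, -12.5]
force: [-0.3, -0.6, -0.5]
grip_width: 0.0261
```

Emit:
{"op": "arm_command", "data": {
  "translation": [
    [0.78,0.05,0],
    [0.78,0.05,0],
    [0.78,0.05,0],
    [0.78,0.05,0],
    [0.78,0.05,0],
    [0.78,0.05,0],
    [0,0,0]
  ],
  "twist": [7.5,7.5,7.5,7.5,7.5,7.5,0]
}}

```text
time_s: 25.75
tool_pos: [0.5002, 0.0979, 0.0306]
tool_rot: [-178.6, 1.5, -58.7]
force: [-0.3, 0.1, -0.7]
grip_width: 0.0262
```

```bash
python3 - <<'E'
from h import *
lp();arc()
E
```

```text
lane x -20.2 y -17.5 mm z 30.6  yaw-LY -46.3 [-178.6    1.5  -58.7] F [-0.3  0.1 -0.7] w 0.0262 t 25.75
arc angle 43.1 radius 58.2
```

Emit:
{"op": "arm_command", "data": {
  "translation": [
    [0.82,-0.15,-0.05],
    [0.82,0,0],
    [0.82,0,-0.05],
    [0.82,0,0],
    [0.82,0,-0.05],
    [0.82,0,0],
    [0,0,0]
  ],
  "twist": [7,7.3,7.3,7.3,7.3,7.3,0]
}}

```text
time_s: 26.62
tool_pos: [0.5101, 0.0563, 0.0304]
tool_rot: [179.8, 2.2, -102.2]
force: [-0.5, 0.3, 0.7]
grip_width: 0.026
```

```bash
python3 - <<'E'
from h import *
lp();arc(); lrows([(0,-109,32,-90)])
E
```

```text
lane x -1.6 y -56.1 mm z 30.4  yaw-LY -89.8 [ 179.8    2.2 -102.2] F [-0.5  0.3  0.7] w 0.026 t 26.625
arc angle 86.2 radius 58.6
shift cm [ 5.28 -0.13 -0.37] twist 0.2
```

Emit:
{"op": "arm_command", "data": {
  "translation": [
    [1,-0.1,-0.15],
    [1,0,-0.1],
    [1,0,0],
    [1,0,0],
    [0.9,0,0],
    [0.6,0,0],
    [0,0,0]
  ],
  "twist": [0,0,0,0,0,0,0]
}}

```text
time_s: 27.5
tool_pos: [0.499, 0.0008, 0.0313]
tool_rot: [179.8, 2.4, -101.7]
force: [-0.0, 0.1, -0.1]
grip_width: 0.0261
```

```bash
python3 - <<'E'
from h import *
lp(); c=cam('wrist'); caps(c,.076); cv2.imwrite('pics/w8.png',c['img'])
E
```

```text
lane x -0.5 y -112.6 mm z 31.3  yaw-LY -89.3 [ 179.8    2.4 -101.7] F [-0.   0.1 -0.1] w 0.0261 t 27.5
red []
yellow [(np.int32(260), [309.5, 303.7], [0.4968, 0.0014]), (np.int32(145), [309.6, 264.6], [0.5133, -0.0021])]
green [(np.int32(163), [537.0, 257.5], [0.5009, -0.0846])]
```

View pics/w8.png

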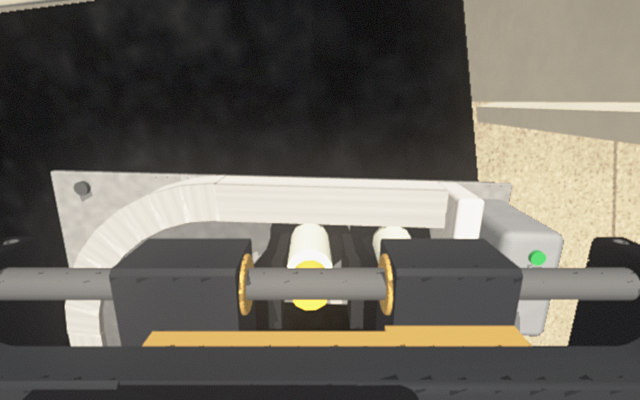

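Emit:
{"op": "arm_command", "data": {
  "translation": [
    [0,0,-3],
    [0,0,-6],
    [0,0,-6],
    [-5,1.6,0],
    [-5.5,1.7,0],
    [-5.5,1.7,0],
    [-5.5,1.7,0],
    [-5.5,1.7,0],
    [-5.5,1.7,0],
    [-5,1.5,0]
  ],
  "twist": [0,0,0,0,0,0,0,0,0,0],
  "grip": 50
}}

```text
time_s: 28.8
tool_pos: [0.4669, 0.3862, 0.2001]
tool_rot: [-179.6, 2.0, -102.5]
force: [-0.0, -0.5, 0.5]
grip_width: 0.0437
```

Emit:
{"op": "arm_command", "data": {
  "translation": [
    [-2,0,0],
    [0,0,0],
    [0,0,0],
    [0,0,0],
    [0,0,0],
    [0,0,0],
    [0,0,0],
    [0,0,0],
    [0,0,0],
    [0,0,0]
  ],
  "twist": [-10.5,-10.5,-10.5,-10.5,-10.5,-10.5,-10.5,-10.5,-10.5,-10.5]
}}

```text
time_s: 30.05
tool_pos: [0.4726, 0.4094, 0.1972]
tool_rot: [-178.5, -1.2, 5.0]
force: [-0.4, -0.3, 0.9]
grip_width: 0.0436
```

Emit:
{"op": "arm_command", "data": {
  "translation": [
    [0,0,0],
    [0,0,0],
    [0,0,0]
  ],
  "twist": [-8.5,-8.5,0]
}}

```text
time_s: 30.42
tool_pos: [0.4742, 0.408, 0.1961]
tool_rot: [-179.0, -1.6, 22.5]
force: [0.6, -0.4, 0.0]
grip_width: 0.0434
```

```bash
python3 - <<'E'
from h import *
print(T()[:3,3],telemetry.get_obs()['tool_rot'])
c=cam('wrist'); o=caps(c,.086); r=o['red'][0][2] if o['red'] else (.455,.431)
rows([(*r,.11,22.8)])
E
```

```text
[0.47424205 0.40800651 0.19611923] [-179.01026125   -1.61298457   22.46629962]
red [(np.int32(309), [301.2, 162.6], [0.4558, 0.4308])]
yellow []
green []
shift cm [-1.08 -2.67  8.63] twist -0.4
```

Emit:
{"op": "arm_command", "data": {
  "translation": [
    [-0.6,-1.4,2],
    [-0.5,-1.3,3],
    [0,0,3],
    [0,0,0],
    [0,0,0]
  ],
  "twist": [0,0,0,0,0]
}}

```text
time_s: 31.1
tool_pos: [0.4574, 0.4315, 0.1159]
tool_rot: [-179.0, -1.8, 21.6]
force: [0.1, 0.4, 0.2]
grip_width: 0.0439
```

```bash
python3 - <<'E'
from h import *
print(T()[:3,3],telemetry.get_obs()['tool_rot'])
rows([(.4555,.431,.0475,22.8)])
E
```

```text
[0.45736153 0.43151935 0.11594177] [-179.04959022   -1.84591712   21.61727554]
shift cm [-0.41  0.09  6.83] twist -1.2
```

Emit:
{"op": "arm_command", "data": {
  "translation": [
    [-0.4,0.1,2],
    [0,0,2],
    [0,0,1.8],
    [0,0,0.6],
    [0,0,0],
    [0,0,0]
  ],
  "twist": [-1.2,0,0,0,0,0]
}}

```text
time_s: 31.85
tool_pos: [0.4568, 0.431, 0.049]
tool_rot: [-179.1, -2.0, 22.8]
force: [0.5, 0.5, -0.5]
grip_width: 0.0437
```

Emit:
{"op": "arm_command", "data": {
  "translation": [
    [0,0,0],
    [0,0,0],
    [0,0,0],
    [0,0,-3],
    [0,0,-4],
    [0,0,-4],
    [0,0,-2],
    [0,0,0]
  ],
  "twist": [0,0,0,0,0,0,0,0],
  "grip": 0,
  "force": 15
}}

```text
time_s: 32.85
tool_pos: [0.4528, 0.4263, 0.1818]
tool_rot: [-179.1, -1.9, 22.8]
force: [-0.5, 0.6, -1.8]
grip_width: 0.0198
```

```bash
python3 - <<'E'
from h import *
lp(); lrows([(-105,0,120,0)])
E
```

```text
lane x -137.0 y 293.1 mm z 181.8  yaw-LY 35.2 [-179.1   -1.9   22.8] F [-0.5  0.6 -1.8] w 0.0198 t 32.85
shift cm [-14.46  25.88   5.31] twist 35.2
```

Emit:
{"op": "arm_command", "data": {
  "translation": [
    [-2,4,0],
    [-2.3,4.2,0],
    [-2.3,4.2,0],
    [-2.3,4.2,0],
    [-2.3,4.2,0],
    [-2.3,3.7,0],
    [0,0,1],
    [0,0,1],
    [0,0,1],
    [0,0,1]
  ],
  "twist": [0,0,0,0,0,0,9,9,9,8]
}}

```text
time_s: 34.1
tool_pos: [0.4132, 0.1332, 0.1153]
tool_rot: [-178.8, 0.3, -13.7]
force: [-0.1, 0.1, -1.2]
grip_width: 0.0195
```

```bash
python3 - <<'E'
from h import *
lp(); lrows([(-105,0,50,0)])
E
```

```text
lane x -112.8 y -1.8 mm z 115.3  yaw-LY -1.3 [-178.8    0.3  -13.7] F [-0.1  0.1 -1.2] w 0.0195 t 34.1
shift cm [ 0.8  -0.06  6.52] twist -1.3
```

Emit:
{"op": "arm_command", "data": {
  "translation": [
    [0.8,0,2],
    [0,0,2],
    [0,0,2],
    [0,0,0.5],
    [0,0,0],
    [0,0,0]
  ],
  "twist": [-1,0,0,0,0,0]
}}

```text
time_s: 34.85
tool_pos: [0.415, 0.1303, 0.0418]
tool_rot: [-179.0, 0.9, -12.8]
force: [0.2, 0.9, -0.6]
grip_width: 0.0192
```

```bash
python3 - <<'E'
from h import *
lp(); lrows([(-105,0,39.5,0)])
E
```

```text
lane x -110.4 y -4.2 mm z 41.8  yaw-LY -0.4 [-179.     0.9  -12.8] F [ 0.2  0.9 -0.6] w 0.0192 t 34.85
shift cm [ 0.54 -0.41  0.23] twist -0.4
```

Emit:
{"op": "arm_command", "data": {
  "translation": [
    [0.5,-0.4,0],
    [0,0,0.2],
    [0,0,0.1]
  ],
  "twist": [0,0,0]
}}

```text
time_s: 35.22
tool_pos: [0.423, 0.1343, 0.041]
tool_rot: [-178.9, 0.7, -12.8]
force: [-4.9, -0.2, 10.3]
grip_width: 0.0194
```

Emit:
{"op": "arm_command", "data": {
  "translation": [
    [0,0,0],
    [0,0,0],
    [0,0,0.4],
    [0,0,0.3],
    [0,0,0]
  ],
  "twist": [0,0,0,0,0],
  "grip": 30,
  "force": 5
}}

```text
time_s: 35.85
tool_pos: [0.4234, 0.1342, 0.0337]
tool_rot: [-178.9, 0.6, -12.8]
force: [-0.5, 0.9, -0.3]
grip_width: 0.0261
```

```bash
python3 - <<'E'
from h import *
lp(); lrows([(-60,0,32,0)]); c=cam('wrist'); caps(c,.076)
E
```

```text
lane x -103.0 y 1.4 mm z 33.7  yaw-LY -0.4 [-178.9    0.6  -12.8] F [-0.5  0.9 -0.3] w 0.0261 t 35.85
shift cm [4.31 0.11 0.12] twist -0.4
red [(np.int32(253), [312.5, 303.8], [0.4216, 0.1289]), (np.int32(112), [312.2, 265.0], [0.4253, 0.1454])]
yellow [(np.int32(92), [241.6, 291.3], [0.3954, 0.1404])]
green []
```

Emit:
{"op": "arm_command", "data": {
  "translation": [
    [0.9,0.1,0.1],
    [1,0,0],
    [1,0,0],
    [1,0,0],
    [0,0,0]
  ],
  "twist": [-0.4,0,0,0,0]
}}

```text
time_s: 36.52
tool_pos: [0.4643, 0.124, 0.0322]
tool_rot: [-178.9, 0.7, -12.4]
force: [-0.4, -0.4, -0.7]
grip_width: 0.0262
```

Emit:
{"op": "arm_command", "data": {
  "translation": [
    [0.78,0.03,0],
    [0.78,0.03,0],
    [0.78,0.03,0],
    [0.78,0.03,0],
    [0.78,0.03,0],
    [0.78,0.03,0],
    [0,0,0]
  ],
  "twist": [7.5,7.5,7.5,7.5,7.5,7.5,0]
}}

```text
time_s: 37.4
tool_pos: [0.501, 0.0989, 0.0302]
tool_rot: [-179.9, 1.4, -58.7]
force: [-0.9, 0.1, -0.4]
grip_width: 0.0258
```

```bash
python3 - <<'E'
from h import *
lp();arc()
E
```

```text
lane x -19.6 y -16.4 mm z 30.2  yaw-LY -46.3 [-179.9    1.4  -58.7] F [-0.9  0.1 -0.4] w 0.0258 t 37.4
arc angle 42.8 radius 59.4
```

Emit:
{"op": "arm_command", "data": {
  "translation": [
    [0.82,-0.1,-0.1],
    [0.82,0,0],
    [0.82,0,-0.1],
    [0.82,0,0],
    [0.82,0,-0.05],
    [0.82,0,0],
    [0,0,0]
  ],
  "twist": [7,7.3,7.3,7.3,7.3,7.3,0]
}}

```text
time_s: 38.28
tool_pos: [0.5107, 0.0567, 0.0313]
tool_rot: [179.0, 1.2, -102.2]
force: [-0.7, -0.4, -0.7]
grip_width: 0.026
```

```bash
python3 - <<'E'
from h import *
lp();arc(); lrows([(0,-70,32,-90)]); c=cam('wrist'); o=caps(c,.076)
E
```

```text
lane x -1.1 y -55.5 mm z 31.3  yaw-LY -89.8 [ 179.     1.2 -102.2] F [-0.7 -0.4 -0.7] w 0.026 t 38.275
arc angle 85.6 radius 59.1
shift cm [ 1.45 -0.1  -0.11] twist 0.2
red [(np.int32(369), [308.9, 305.0], [0.5087, 0.0584]), (np.int32(80), [309.3, 265.6], [0.5255, 0.0545])]
yellow []
green [(np.int32(425), [561.9, 306.3], [0.489, -0.0373])]
```

Emit:
{"op": "arm_command", "data": {
  "translation": [
    [0.5,-0.1,0],
    [0.4,0,0],
    [0.3,0,0],
    [0,0,0]
  ],
  "twist": [0,0,0,0]
}}

```text
time_s: 38.83
tool_pos: [0.5092, 0.0464, 0.0313]
tool_rot: [179.0, 1.4, -101.7]
force: [-0.3, 0.2, -0.3]
grip_width: 0.026
```

Emit:
{"op": "arm_command", "data": {
  "translation": [
    [0.3,0,0],
    [0.2,0,0]
  ],
  "twist": [0,0]
}}

```text
time_s: 39.08
tool_pos: [0.5087, 0.0432, 0.0317]
tool_rot: [179.1, 1.5, -101.6]
force: [-0.3, 4.9, 1.5]
grip_width: 0.0264
```

```bash
python3 - <<'E'
from h import *
lp(); c=cam('wrist'); o=caps(c,.076); t=np.radians(LY)
for n in o:
    for a in o[n]: d=np.array(a[2])-LO; print(n,'from stop',(178+1e3*(d@[-np.sin(t),np.cos(t)])).round(1))
E
```

```text
lane x -0.1 y -69.2 mm z 31.7  yaw-LY -89.2 [ 179.1    1.5 -101.6] F [-0.3  4.9  1.5] w 0.0264 t 39.075
red [(np.int32(365), [308.6, 304.9], [0.5064, 0.0448]), (np.int32(85), [309.0, 265.5], [0.5232, 0.0411])]
yellow [(np.int32(37), [390.5, 290.7], [0.5068, 0.0124]), (np.int32(30), [240.5, 287.5], [0.519, 0.0694])]
green [(np.int32(531), [531.9, 308.6], [0.4888, -0.0401])]
red from stop 109.9
red from stop 109.9
yellow from stop 78.4
yellow from stop 136.7
green from stop 23.2
```

Emit:
{"op": "arm_command", "data": {
  "translation": [
    [-0.2,0,0],
    [0,0,-4],
    [0,0,-6],
    [0,0,-6],
    [-4.5,3,0],
    [-4.5,3,0],
    [-4.5,3,0],
    [-4.5,3,0],
    [-4.5,3,0],
    [0,0,0]
  ],
  "twist": [0,0,0,0,0,0,0,0,0,0],
  "grip": 35
}}

```text
time_s: 40.38
tool_pos: [0.4093, 0.2881, 0.2022]
tool_rot: [179.3, 0.8, -102.2]
force: [-0.7, 0.2, -0.2]
grip_width: 0.0304
```

Emit:
{"op": "arm_command", "data": {
  "translation": [
    [0,0,0],
    [0,0,0],
    [0,0,0],
    [0,0,0],
    [0,0,0],
    [0,0,0],
    [0,0,0],
    [0,0,0],
    [0,0,0],
    [0,0,0]
  ],
  "twist": [-10.5,-10.5,-10.5,-10.5,-10.5,-10.5,-10.5,-10.5,-10.5,-10.5]
}}

```text
time_s: 41.62
tool_pos: [0.4169, 0.2696, 0.1983]
tool_rot: [179.9, 0.5, 4.9]
force: [-0.4, -1.0, -0.2]
grip_width: 0.0306
```

Emit:
{"op": "arm_command", "data": {
  "translation": [
    [0,0,0],
    [0,0,0],
    [0,0,0]
  ],
  "twist": [-9,-9,0]
}}

```text
time_s: 42.0
tool_pos: [0.4192, 0.2638, 0.1972]
tool_rot: [179.8, 0.6, 23.1]
force: [0.2, -0.2, -0.6]
grip_width: 0.0304
```

```bash
python3 - <<'E'
from h import *
o=telemetry.get_obs();print(T()[:3,3],o['tool_rot'],o['qpos'].round(0))
rows([(.387,.344,.12,22.8),(.387,.344,.056,22.8)])
c=cam('wrist');cv2.imwrite('pics/w9.png',c['img']);print(px(c,[.387,.344,.07]))
E
```

```text
[0.4191803  0.26376315 0.19719974] [179.79400819   0.58410714  23.08758892] [ 14.   4. -50. 105.   3.  74. -14.]
shift cm [ 0.26 -8.67  7.69] twist 0.3
shift cm [ 0.07 -0.02  6.4 ] twist 0.0
(np.float64(319.46460067995224), np.float64(84.16670753367129))
```

View pics/w9.png

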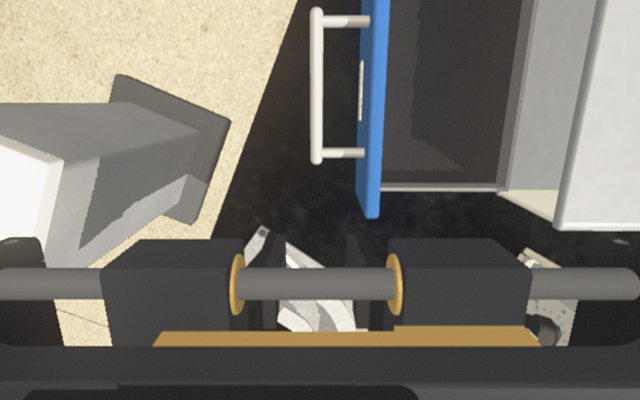

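Emit:
{"op": "arm_command", "data": {
  "translation": [
    [0,-3,0],
    [0,-3,0],
    [0,-2.4,0],
    [0,0,3],
    [0,0,3],
    [0,0,2],
    [0,0,0],
    [0,0,0]
  ],
  "twist": [0,0,0,0,0,0,0,0]
}}

```text
time_s: 43.05
tool_pos: [0.3897, 0.338, 0.1149]
tool_rot: [179.5, 0.5, 21.4]
force: [-0.3, -0.2, 0.4]
grip_width: 0.0304
```

```bash
python3 - <<'E'
from h import *
o=telemetry.get_obs();print(T()[:3,3],o['tool_rot'],o['force'])
rows([(.386,.344,.058,22.8)])
E
```

```text
[0.38971355 0.33802613 0.1148667 ] [179.51018309   0.45148741  21.35076976] [-0.2979632  -0.17930818  0.35724921]
shift cm [-0.08 -0.74  5.68] twist -1.4
```

Emit:
{"op": "arm_command", "data": {
  "translation": [
    [-0.1,-0.7,0],
    [0,0,2],
    [0,0,2],
    [0,0,1.5],
    [0,0,0],
    [0,0,0]
  ],
  "twist": [-1.4,0,0,0,0,0]
}}

```text
time_s: 43.8
tool_pos: [0.387, 0.3447, 0.058]
tool_rot: [179.5, 0.3, 22.8]
force: [0.4, -0.4, 0.8]
grip_width: 0.0302
```

Emit:
{"op": "arm_command", "data": {
  "translation": [
    [0,0,0],
    [0,0,0],
    [0,0,0],
    [0,0,0]
  ],
  "twist": [0,0,0,0],
  "grip": 0,
  "force": 30
}}

```text
time_s: 44.3
tool_pos: [0.387, 0.3449, 0.0589]
tool_rot: [179.5, 0.2, 22.8]
force: [0.0, 0.8, -2.3]
grip_width: 0.0088
```

Emit:
{"op": "arm_command", "data": {
  "translation": [
    [2.5,0,0],
    [2.5,0,0],
    [2.5,0,0],
    [2.5,0,0],
    [1.8,0,0],
    [1.2,0,0],
    [0.6,0,0],
    [0,0,0]
  ],
  "twist": [0,0,0,0,0,0,0,0]
}}

```text
time_s: 45.3
tool_pos: [0.5109, 0.3976, 0.059]
tool_rot: [179.3, 0.8, 22.8]
force: [0.9, 0.7, -1.0]
grip_width: 0.0089
```

Emit:
{"op": "arm_command", "data": {
  "translation": [
    [0.4,0,0],
    [0.4,0,0],
    [0.4,0,0]
  ],
  "twist": [0,0,0]
}}

```text
time_s: 45.68
tool_pos: [0.5128, 0.3983, 0.0589]
tool_rot: [178.9, 1.9, 23.0]
force: [-9.0, -5.3, 10.3]
grip_width: 0.0087
```

Emit:
{"op": "arm_command", "data": {
  "translation": [
    [0,0,0],
    [0,0,0],
    [0,0,0],
    [0,0,-3],
    [0,0,-5],
    [0,0,-5],
    [0,0,-5],
    [0,0,-3],
    [0,0,0]
  ],
  "twist": [0,0,0,0,0,0,0,0,0],
  "grip": 35
}}

```text
time_s: 46.8
tool_pos: [0.5197, 0.404, 0.2739]
tool_rot: [179.0, 1.7, 22.9]
force: [0.7, 0.1, 0.2]
grip_width: 0.0305
```

Emit:
{"op": "arm_command", "data": {
  "translation": [
    [0,0,0],
    [0,0,0],
    [0,5.5,0],
    [0,5.5,0],
    [0,5.5,0],
    [0,5.5,0],
    [0,5.5,0],
    [0,5.5,0],
    [0,0,0]
  ],
  "twist": [10.5,10.5,0,0,0,0,0,0,0]
}}

```text
time_s: 47.92
tool_pos: [0.5237, 0.06, 0.2681]
tool_rot: [178.1, 2.1, 1.1]
force: [0.6, 0.4, -0.2]
grip_width: 0.0301
```

```bash
python3 - <<'E'
from h import *
print(T()[:3,3]); c=cam('wrist');cv2.imwrite('pics/w10.png',c['img']); o=caps(c,.076); t=np.radians(LY)
for n in o:
    for a in o[n]: d=np.array(a[2])-LO; print(n,'from stop',(178+1e3*(d@[-np.sin(t),np.cos(t)])).round(1),'x',(1e3*d@[np.cos(t),np.sin(t)]).round(1))
d=cam('side'); cv2.imwrite('pics/w11.png',cv2.resize(d['img'][100:320,220:420],None,fx=2.7,fy=2.7))
E
```

```text
[0.52372632 0.05996406 0.26813318]
red [(np.int32(189), [310.4, 180.2], [0.5118, 0.0469])]
yellow [(np.int32(158), [300.5, 217.6], [0.5014, 0.0043])]
green [(np.int32(138), [292.6, 251.7], [0.4926, -0.0372]), (np.int32(101), [436.5, 159.0], [0.6409, 0.0729])]
red from stop 113.1 x 2.1
yellow from stop 69.3 x 1.1
green from stop 26.9 x 1.4
green from stop 166.2 x 122.6
```

View pics/w10.png

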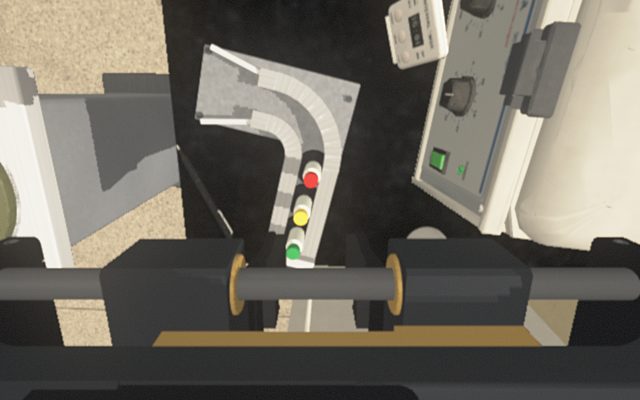

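View pics/w11.png

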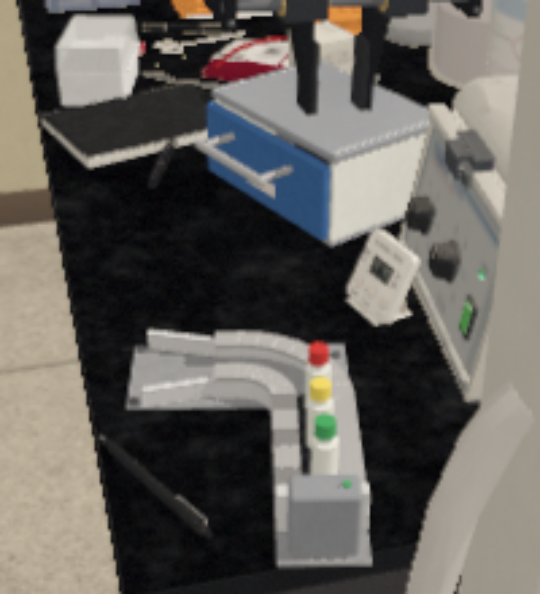

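```bash
python3 - <<'E'
from h import *
t=np.radians(LY)
for n in('scene','side'):
    c=cam(n);o=caps(c,.0755)
    for k in o:
        for a in o[k]:
            d=np.array(a[2])-LO; y=178+1e3*(d@[-np.sin(t),np.cos(t)])
            if 0<y<180:print(n,k,'from stop',y.round(1),'x',(1e3*d@[np.cos(t),np.sin(t)]).round(1))
    M=[lane(x,y) for x,y in((-.0,-.178),(-.08,.0135),(-.08,-.0135))]
    print([np.round(px(c,[*m,.025]),1).tolist() for m in M], 'stop top z.06',np.round(px(c,[*M[0],.06]),1))
E
```

```text
red [(np.int32(104), [277.4, 44.9], [1.8602, 1.881]), (np.int32(60), [366.2, 220.9], [0.5067, 0.0425]), (np.int32(31), [298.3, 72.1], [1.4188, 1.2199])]
yellow [(np.int32(573), [5.6, 282.4], [-0.1439, 0.3893]), (np.int32(50), [378.1, 230.1], [0.4946, -0.0012])]
green [(np.int32(60), [391.8, 238.3], [0.4887, -0.0428]), (np.int32(30), [390.9, 200.5], [0.6273, 0.06])]
scene red from stop 107.7 x -2.0
scene yellow from stop 62.5 x -4.4
scene green from stop 20.6 x -1.2
scene green from stop 150.7 x 112.1
[[396.6, 261.7], [318.1, 232.8], [324.4, 238.0]] stop top z.06 [398.  248.5]
red [(np.int32(53), [337.7, 230.3], [0.5104, 0.042])]
yellow [(np.int32(57), [338.2, 243.6], [0.4988, -0.0022])]
green [(np.int32(106), [303.2, 49.8], [0.7942, 1.739]), (np.int32(51), [339.9, 257.5], [0.4902, -0.0448])]
side red from stop 108.0 x 1.8
side yellow from stop 62.4 x -0.1
side green from stop 18.9 x 0.7
[[339.7, 284.4], [299.6, 227.7], [299.4, 234.6]] stop top z.06 [340.1 270.4]
```

```bash
python3 -c "
from cell import env; print(env.sign_off())"
```

```text
the job is handed in; nothing more can be done
None
```

I pulled the drawer out to its stop, moved the green, yellow and red carriers one at a time to the apron, and slid each one round the bend between loosely open fingers. I then shut the drawer and handed the job in at about 48 s of the 210 s allowed; no verdict came back.

**Drawer:** It travelled 140 mm to a firm stop. On closing, the handle came back to within about 1 mm of where it was when shut at the start, with a push-back of about 10 N.

**Carriers:**

| Carrier | Expected when touching | Scene camera | Side camera | Wrist camera (final) |
|---|---|---|---|---|
| Green, mm from stop | 22 | 20.6 | 18.9 | 26.9 |
| Yellow, mm from stop | 66 | 62.5 | 62.4 | 69.3 |
| Red, mm from stop | 110 | 107.7 | 108.0 | 113.1 |

- The cameras disagree by up to 8 mm, but every reading is within the limits. The closest is the wrist reading for green, 26.9 mm against a limit of 28 mm.
- An earlier close-up wrist view gave 23.2 mm for green and 109.9 mm for red, and the last push met about 5 N. I took this to mean the row is closed against the stop.
- All three are within 5 mm of the centre line and look upright.

**Forces:** The highest I read was about 15 N when setting a carrier down, and about 41 N overall on the wrist when the drawer reached its stop. Forces were only read at the end of each move call.

**Bystanders:** The pen and timer look untouched in the last pictures. I did not measure their positions or the beaker's again, but the arm worked well clear of all three.

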